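Photograph a lunch box from four sides

TASK

Lift the blue lunch box and hold it upright in front of the phone's lens, centred on the lens at its height and about 10 cm away, showing first the side with the latches, then the yellow end, then the plain back, then the red end; each must squarely face the lens and be kept still for a good second while the phone takes its picture. Then set the box down gently in the middle of the cork mat, square with it, with the latches on the side of the orange stripe, and let go. Do not touch the phone, and leave the jar, the spinning top and the clamp where they are.

Things in the scene. Friction and masses are not known exactly. Their poses are not given: they have to be found in the camera images.
- lunch_box: blue plastic lunch box, loose, 0.2 to 0.45 kg, 90 mm along x, 140 mm along y, 90 mm tall to the lid's top. Origin: centre of its underside; z up. Two white snap latches (they stay shut) on its -x side, standing out 5 mm; +x side plain; yellow sticker on its +y end, red on its -y end, with a strip of the same colour on the lid by that end. Stands on the ledge.
- handle (a point): middle of the box's fixed black carry handle, at (0, 0, 120) mm in the box's frame, axes as the box: a bar 92 mm long in y, 16 mm wide in x, 16 mm thick, 22 mm free below it but for two feet 12 mm wide at y = +-38 mm. To be gripped from above across its 16 mm width.
- latch_face (a point): centre of the lunch box's latch side, at (-45, 0, 45) mm in the box's frame; axes as the box
- yellow_face (a point): centre of the box's yellow end, at (0, 70, 45) mm in the box's frame; axes as the box
- back_face (a point): centre of the box's plain back, at (45, 0, 45) mm in the box's frame; axes as the box
- red_face (a point): centre of the box's red end, at (0, -70, 45) mm in the box's frame; axes as the box
- phone: black phone standing upright on a dark steel stand, fixed; phone 74 mm wide (y), 9 mm thick (x), its top 174 mm above the ledge; stand foot 100 x 90 mm, reaching 30 mm ahead of the origin and 70 mm behind. Origin at ledge level below the phone's lens side. The lens looks level along the phone's -x; the bright screen is on the +x side.
- lens (a point): front of the phone's round lens, 140 mm above the ledge, 5 mm ahead (-x) of the phone's origin; axes as the phone: it looks along -x
- mat: cork mat, fixed on the ledge, 150 mm along its x, 200 mm along its y, 6 mm thick; origin: centre of its underside; an orange stripe 18 mm wide runs along its -x edge. The box laid square on it with latches to the stripe has the mat's own yaw.
- marble_jar: bystander: green glass marble jar with a steel twist cap, loose, 70 mm across, 110 mm tall; origin: centre of its underside
- top: bystander: wooden spinning top, loose, 58 mm across, 70 mm tall, standing on its flat crown with its tip up; origin: centre of its underside
- clamp: bystander: steel bulldog clamp gripping two thin pine sticks, lying flat, loose, about 170 mm long along its x, 60 mm wide, 21 mm tall; origin on the ledge below, 20 mm ahead of the clamp's jaws; the sticks reach to x = +95 mm, the clamp's wire grip to x = -74 mm
Things that resemble listed ones, but are neither listed nor needed, are in the scene too. Of the things shaped like the mat, the cork one is meant.

How it is judged:
By the outcome, as a careful person would: the job done as asked, in the order asked, and still so for the second after the job is handed in, with the robot touching nothing.
It also fails if it takes over 72 s, if anything falls off the work surface, if the arm or the gripper's body presses on something with over 40 N, if the wrist force passes 120 N, or if a joint passes its speed limit or range.

ROBOT

A 6-joint arm with a two-finger parallel gripper is mounted at the origin on the work surface. World frame = base frame: x ahead of the robot, y to its left, z up, the work surface at z = 0. Lengths are in m, angles in degrees, forces in N, time in s.
With the tool pointing down it reaches from about 0.325 to 0.85 m from the base axis. Payload 15.5 kg.
Tool frame: the origin (TCP) lies midway between the tips of the shut fingers; the grasp point (between the pads) lies 19 mm behind it; z points along the fingers, y is the line along which they close (so a half turn about z gives the same grasp; the last joint's range is limited). The gripper opens to 91 mm and grips with 3 to 60 N. Pads are 32 mm wide; open, the fingers measure 118 mm over their backs; the gripper's body (76 mm by 178 mm) begins 60 mm behind the grasp point.
Start: joints at [58.757, 28.281, 77.091, -0, 74.628, -5.472], TCP at [0.272, 0.563, 0.194] pointing down, gripper open.
Joint ranges: [-166.48, 166.48], [-47.26, 123.95], [12.59, 153.08], [-70.14, 250.14], [6.76, 159.57], [-176.63, 176.63]. Speed limits (degrees/s): [108.29, 108.29, 147.25, 172.46, 172.46, 172.46].

INTERFACE

Orientations are given as a 3x3 rotation matrix whose columns are the frame's x, y, z axes.
In Python, from bench import ctrl gives the robot as it stands. The module is installed in compiled form; this text tells all that it offers. Calls block until the motion is done:
- ctrl.goto(position, orientation): joint-space move of the TCP to a pose.
- ctrl.move_l(position, vel=0.15, ori=None, contact_N=None): straight line of the TCP; ori=None keeps the orientation; vel is the mean speed in m/s. With contact_N (N) it stops when the force on the tool has changed by that much, and returns True; else False.
- ctrl.movej(angles): joint-space move.
- ctrl.command_gripper(opening): opening from 0.0 (shut) to 1.0 (fully open); the grip force is fixed at half the most; returns when the fingers have stopped.
- ctrl.sleep(seconds).
- ctrl.ik(position, orientation): joint angles nearest the present ones, or None.
- ctrl.read_camera(name): name is "scene" or "top" or "wrist"; returns the picture (480x640x3 uint8, blue, green, red); there is no depth.
- ctrl.camera_params(name): a dict with "fx", "fy", "cx", "cy" (pixels), "pose" (4x4, takes a point from camera to world coordinates); the wrist camera has in their place "T_tool_cam" (4x4, takes a point from camera to tool coordinates, whose origin is the TCP and whose axes are the flange's). Camera axes: x right, y up, looking along -z (the intrinsics and any distortion apply to the point x, -y, -z); pixel columns grow to the right and rows downward; lengths in m; the calibration is good to about 2 mm. A picture is of the moment at which its call begins: read the wrist's pose just before it. camera_params takes no time and is no camera call.
A pose or a line that the arm cannot do raises ctrl.MotionError and nothing moves.
- ctrl.sign_off(): hands the job in; it is judged then, once.
Readings, each from a call of its own:
- ctrl.current_t(): time.
- ctrl.current_q(): joint angles.
- ctrl.current_dq(): joint speeds.
- ctrl.current_effort(): joint torques, N m.
- ctrl.current_tool_pos(): TCP position.
- ctrl.current_eef_rot(): TCP orientation.
- ctrl.current_contact_force(): force on the tool from outside, world axes, zero at the start.
- ctrl.current_wrist_torque(): the same for the moment, N m.
- ctrl.current_grip_width(): opening from 0.0 (shut) to 1.0 (fully open).
- ctrl.current_grasp_force(): force on a finger pad.
Only numpy, scipy, OpenCV 4.12 (cv2) and the standard library are available. Lean on these libraries where they do the work, as an engineer would, in place of code of your own. Each camera call takes 0.05 s, during which the arm holds its last target. There are 200 camera calls.

## Working session

There is one attempt and no reset: what is moved stays moved. The work goes in short steps, each a Python script; the robot and the scene stay as the last script left them, time stands still between calls to the robot, and variables do not carry over. Pictures are saved under pics/ and viewed, at most 10 in all, crops included, and the job is handed in when it is done.

```bash
mkdir -p pics; python3 - <<'E'
from bench import ctrl
import cv2
for n in ("scene","top"):
    cv2.imwrite(f"pics/{n}0.png",ctrl.read_camera(n))
    p=ctrl.camera_params(n); print(n,p)
print(ctrl.camera_params("wrist"),ctrl.current_eef_rot(),ctrl.current_t())
E
```

```text
scene {'fx': 487.0578008596835, 'fy': 487.0578008596835, 'cx': 318.04021864989176, 'cy': 243.59995979032269, 'pose': array([[-0.1413448 , -0.54153514,  0.82871065,  1.72270233],
       [ 0.98995009, -0.07349222,  0.12082103,  0.04623673],
       [-0.00452504,  0.8374596 ,  0.5464805 ,  0.88580726],
       [ 0.        ,  0.        ,  0.        ,  1.        ]])}
top {'fx': 493.37257170541596, 'fy': 493.37257170541596, 'cx': 311.7299458431677, 'cy': 245.88556853443814, 'pose': array([[ 9.65771085e-03,  9.95292814e-01, -9.64310234e-02,
         4.27407395e-01],
       [-9.99953362e-01,  9.60882936e-03, -9.71280920e-04,
        -1.18398601e-01],
       [-4.01196715e-05,  9.64359064e-02,  9.95339196e-01,
         1.53753777e+00],
       [ 0.00000000e+00,  0.00000000e+00,  0.00000000e+00,
         1.00000000e+00]])}
{'fx': 381.74608223260975, 'fy': 381.74608223260975, 'cx': 319.0049384832897, 'cy': 240.74414594673456, 'T_tool_cam': array([[-1.14059650e-03,  9.65041451e-01,  2.62094825e-01,
         7.36725431e-02],
       [ 9.99999218e-01,  1.23523419e-03, -1.96328142e-04,
        -2.09517843e-03],
       [-5.13213284e-04,  2.62094396e-01, -9.65042105e-01,
        -1.90477335e-01],
       [ 0.00000000e+00,  0.00000000e+00,  0.00000000e+00,
         1.00000000e+00]])} [[-9.00525765e-01  4.34802271e-01 -5.75891797e-04]
 [ 4.34802637e-01  9.00525288e-01 -9.33514483e-04]
 [ 1.12710910e-04 -1.09105312e-03 -9.99999398e-01]] 0.1
```

View pics/scene0.png

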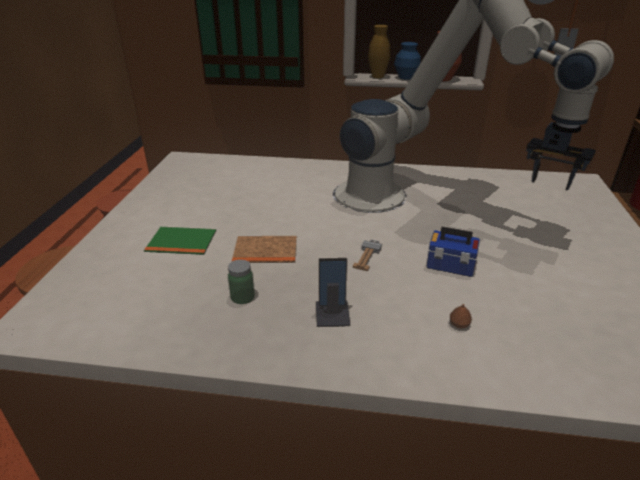

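View pics/top0.png

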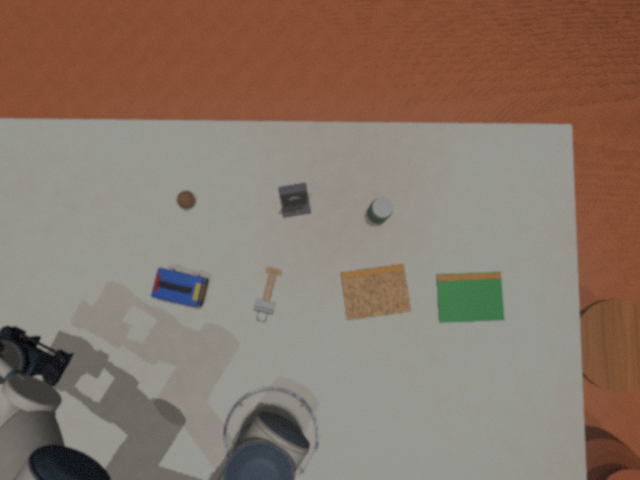

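The scene view shows the phone's screen at (333,283), so the lens looks toward the robot. It also shows the box with its latches facing the camera at (453,255), and the cork mat at (265,249) with its stripe on the far +x side. In the top view the box is at (180,287) with red left and yellow right, the phone at (294,200), the cork mat at (376,291), the clamp at (267,295), the jar at (379,211) and the top at (186,200).

```bash
cat > h.py <<'E'
from bench import ctrl
import numpy as np, cv2
def cam(n):
    p=ctrl.camera_params(n)
    if n=="wrist":
        T=np.eye(4); T[:3,:3]=ctrl.current_eef_rot(); T[:3,3]=ctrl.current_tool_pos(); p["pose"]=T@p["T_tool_cam"]
    return p,ctrl.read_camera(n)
def ray(p,uv):
    uv=np.atleast_2d(uv).astype(float)
    d=np.c_[(uv[:,0]-p["cx"])/p["fx"],-(uv[:,1]-p["cy"])/p["fy"],-np.ones(len(uv))]@p["pose"][:3,:3].T
    return p["pose"][:3,3],d
def onplane(p,uv,z):
    o,d=ray(p,uv); return o+d*((z-o[2])/d[:,2])[:,None]
def Rdown(a): # tool y at yaw a (deg), z down
    a=np.radians(a); y=np.array([np.cos(a),np.sin(a),0]); z=np.array([0,0,-1.]); return np.c_[np.cross(y,z),y,z]
def rect(p,mask,z):
    """biggest blob, cast on plane z: centre, sizes, yaw of long side (deg), points"""
    c=max(cv2.findContours(mask.astype(np.uint8),cv2.RETR_EXTERNAL,cv2.CHAIN_APPROX_NONE)[0],key=cv2.contourArea)
    P=onplane(p,c[:,0],z)[:,:2]; r=cv2.minAreaRect((P*1000).astype(np.float32))
    b=cv2.boxPoints(r); e=[b[1]-b[0],b[2]-b[1]]; L=max(e,key=np.linalg.norm)
    return np.array(r[0])/1000,sorted(r[1]),np.degrees(np.arctan2(L[1],L[0]))%180,P
E
python3 - <<'E'
from h import *
p,im=cam("top"); hsv=cv2.cvtColor(im,cv2.COLOR_BGR2HSV); H,S,V=cv2.split(hsv)
for uv in [(376,291),(376,268),(180,287),(176,288),(294,190),(294,200),(250,200)]: print(uv,hsv[uv[1],uv[0]])
roi=np.zeros_like(H,bool); roi[130:340,100:420]=1
cork=roi&(H<30)&(S>60)&(V>90); blue=roi&(H>100)&(H<130)&(S>120)
print("mat",rect(p,cork,.006)[:3]); print("box",rect(p,blue,.09)[:3])
r2=np.zeros_like(roi); r2[170:230,270:320]=1
print("phone",rect(p,r2&(V<90),.0)[:3])
for n,uv,z in [("top",(186,200),0.03),("jar",(380,208),.11),("clampA",(273,268),0.01),("clampB",(262,320),0.01),("phone",(294,200),.0)]: print(n,onplane(p,uv,z))
E
```

```text
(376, 291) [ 15 102 135]
(376, 268) [ 15 111 149]
(180, 287) [112  54  52]
(176, 288) [120   6  40]
(294, 190) [130   9  81]
(294, 200) [15  9 58]
(250, 200) [ 22  19 151]
mat (array([ 0.43669525, -0.31425946]), [148.70550537109375, 201.3684539794922], np.float32(98.598015))
box (array([0.44323898, 0.27456778]), [84.52066040039062, 134.4906463623047], np.float32(77.63993))
phone (array([ 0.72232239, -0.05945137]), [85.59858703613281, 93.94428253173828], np.float32(8.618183))
top [[0.71250616 0.27392371 0.03      ]]
jar [[ 0.67911289 -0.31586553  0.11      ]]
clampA [[0.50543148 0.00237513 0.01      ]]
clampB [[0.34563895 0.03335211 0.01      ]]
phone [[ 0.72147244 -0.0594773   0.        ]]
```

```bash
python3 - <<'E'
from h import *
from scipy.spatial.transform import Rotation as Ro
ctrl.goto([.443,.275,.30],Rdown(-12.4))
p,im=cam("wrist"); np.save("pbox.npy",p["pose"]); cv2.imwrite("pics/wbox.png",im)
T=Ro.from_euler("y",-40,degrees=True).as_matrix()@Rdown(90)
for pos in ([.5,-.065,.25],[.45,-.065,.27]):
    try: ctrl.goto(pos,T); break
    except ctrl.MotionError as e: print(e)
p,im=cam("wrist"); np.save("pph.npy",p["pose"]); cv2.imwrite("pics/wph.png",im)
print(ctrl.current_t(),ctrl.current_q(),ctrl.current_tool_pos())
E
```

```text
4.4833 [ -26.83764182    1.43513001  123.66071598   44.35877142   24.54928371
 -152.83932414] [ 0.50014143 -0.06484214  0.25004199]
```

View pics/wbox.png

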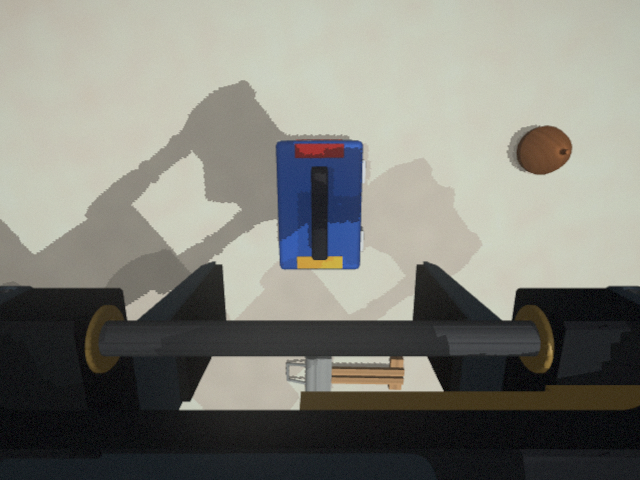

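View pics/wph.png

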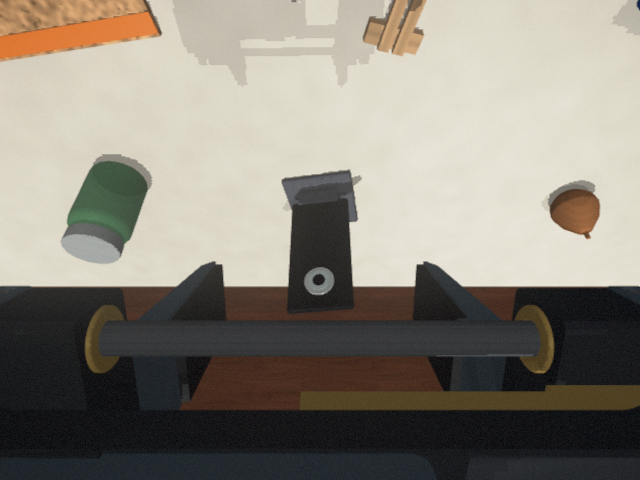

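The wrist view of the box shows the handle centred near (319,213), the red strip at (319,151) and the yellow strip at (320,263). The phone view shows the lens ring at (319,281) and the front edge of the foot running from (283,180) to (350,171).

```bash
python3 - <<'E'
from h import *
w=ctrl.camera_params("wrist")
p=dict(w,pose=np.load("pbox.npy")); im=cv2.imread("pics/wbox.png"); H,S,V=cv2.split(cv2.cvtColor(im,cv2.COLOR_BGR2HSV))
roi=np.zeros_like(H,bool); roi[160:264,305:335]=1
print("handle",rect(p,roi&(im.max(2)<60)&(S<130),.128)[:3])
roi[:]=0; roi[135:275,270:368]=1
print("lid",rect(p,roi&(S>130),.09)[:3])
for n,m in (("red",roi&((H<8)|(H>172))&(S>120)&(V>60)),("yel",roi&(H>15)&(H<32)&(S>120))): print(n,rect(p,m,.09)[:3])
p=dict(w,pose=np.load("pph.npy")); im=cv2.imread("pics/wph.png"); g=im.max(2)
sub=g[262:302,298:342]>110
c=max(cv2.findContours(sub.astype(np.uint8),cv2.RETR_EXTERNAL,cv2.CHAIN_APPROX_NONE)[0],key=cv2.contourArea)
e=cv2.fitEllipse(c); uv=np.array(e[0])+[298,262]; print("lens",uv,e[1],onplane(p,uv,.14))
E_=[]
for u in range(290,347):
    v=155+np.argmax(g[155:200,u]<120); E_.append((u,v))
for z in (0,.006):
    P=onplane(p,E_,z); k=np.polyfit(P[:,1],P[:,0],1); print("foot edge yaw",-np.degrees(np.arctan(k[0])),P[0],P[-1])
# phone side edges at lens height: columns where dark
for v in (245,265): 
    r=np.where(g[v,270:375]<75)[0]+270; print(v,r.min(),r.max())
# vertical top edge of phone front
T=[(u,285+np.where(g[285:318,u]<60)[0].max()) for u in range(295,348,1)]
P=onplane(p,T,.174);k=np.polyfit(P[:,1],P[:,0],1);print("top edge yaw",-np.degrees(np.arctan(k[0])),P[0],P[-1])
E
```

```text
handle (array([0.44230685, 0.27561111]), [15.230863571166992, 90.2545166015625], np.float32(77.9636))
lid (array([0.4425726 , 0.27574719]), [87.53157806396484, 136.19921875], np.float32(77.75804))
red (array([0.45472992, 0.33311652]), [12.919229507446289, 48.97284698486328], np.float32(167.65033))
yel (array([0.42909204, 0.2155937 ]), [12.768746376037598, 48.602996826171875], np.float32(167.6556))
lens [318.76852417 280.84490776] (26.092084884643555, 28.212310791015625) [[ 0.69918759 -0.067348    0.14      ]]
foot edge yaw 10.57139924769867 [ 0.6791741  -0.10448283  0.        ] [ 0.66672758 -0.03276498  0.        ]
foot edge yaw 10.571399247698716 [ 0.6729885  -0.10383475  0.006     ] [ 0.66075633 -0.03335205  0.006     ]
245 291 349
265 290 350
top edge yaw 10.229913543390706 [ 0.7103243  -0.09352911  0.174     ] [ 0.70007474 -0.03691994  0.174     ]
```

```bash
python3 - <<'E'
from h import *
ctrl.goto([.437,-.30,.36],Rdown(8.6))
p,im=cam("wrist"); H,S,V=cv2.split(cv2.cvtColor(im,cv2.COLOR_BGR2HSV)); cv2.imwrite("pics/wmat.png",im)
cork=(H<30)&(S>70)&(V>70); cork[300:]=0
print("mat",rect(p,cork,.006)[:3])
ctrl.goto([.4423,.2757,.25],Rdown(-12.3)); print(ctrl.current_q())
ctrl.move_l([.4423,.2757,.101],vel=.12,contact_N=8)
print(ctrl.current_tool_pos(),ctrl.current_contact_force())
ctrl.command_gripper(0.0)
print(ctrl.current_grip_width()*91,ctrl.current_grasp_force(),ctrl.current_t())
E
```

```text
mat (array([ 0.43522241, -0.31760788]), [149.50640869140625, 199.66595458984375], np.float32(98.37057))
[ 2.53074933e+01  1.67422530e+01  8.68643110e+01 -8.50341057e-03
  7.63808188e+01  3.76384701e+01]
[0.44267715 0.2758963  0.10158352] [ 0.52674185 -0.62733146  0.01355878]
15.397357292322887 29.996575713157654 10.8083
```

View pics/wmat.png

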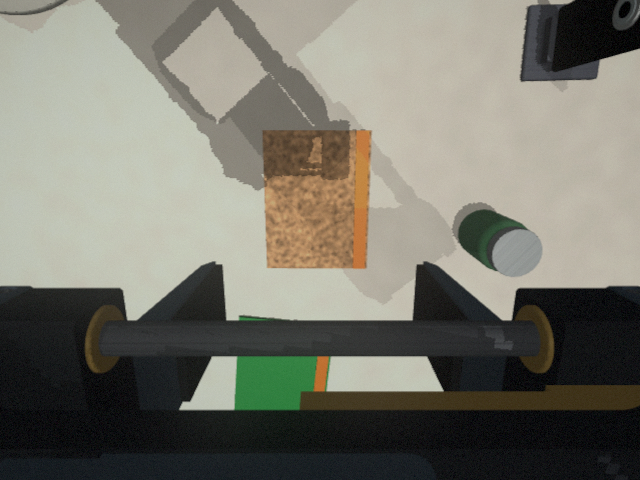

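The mat view shows the cork mat at (317,200) with its stripe on the right, which is the +x side. Both camera estimates agree to about 3 mm. The grip is good, so I'll lift and present the latch side.

```bash
cat >> h.py <<'E'
LENS=np.array([.699,-.0668]); PSI=10.2
def present(tool_rel,d,z=.196):
    a=np.radians(PSI); xy=LENS-d*np.array([np.cos(a),np.sin(a)])
    ctrl.goto([*xy,z],Rdown(PSI+tool_rel)); ctrl.sleep(.4)
    t=ctrl.current_t(); ctrl.sleep(1.7)
    print(tool_rel,t,ctrl.current_tool_pos(),ctrl.current_q()[5],ctrl.current_grip_width()*91,ctrl.current_wrist_torque().round(2) if hasattr(ctrl.current_wrist_torque(),'round') else ctrl.current_wrist_torque())
E
python3 - <<'E'
from h import *
x,y,z=ctrl.current_tool_pos()
ctrl.move_l([x,y,.22],vel=.1)
print(ctrl.current_contact_force(),ctrl.current_wrist_torque())
present(0,.146)
cv2.imwrite("pics/top1.png",ctrl.read_camera("top")); im=ctrl.read_camera("scene"); 
cv2.imwrite("pics/s1.png",cv2.resize(im[180:340,240:480],None,fx=3,fy=3,interpolation=cv2.INTER_CUBIC))
cv2.imwrite("pics/w1.png",ctrl.read_camera("wrist")); print(ctrl.current_t())
E
```

```text
[-0.03569558 -0.23785532 -3.88385281] [-0.05235562  0.04533248 -0.00244058]
0 13.9833 [ 0.55532304 -0.09264773  0.1960058 ] -25.74918989048626 15.79034721039034 [-0.11  0.    0.02]
15.8333
```

View pics/s1.png

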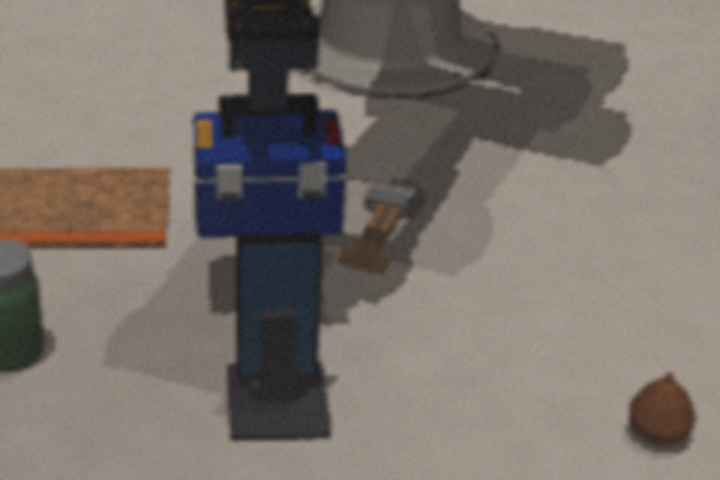

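View pics/w1.png

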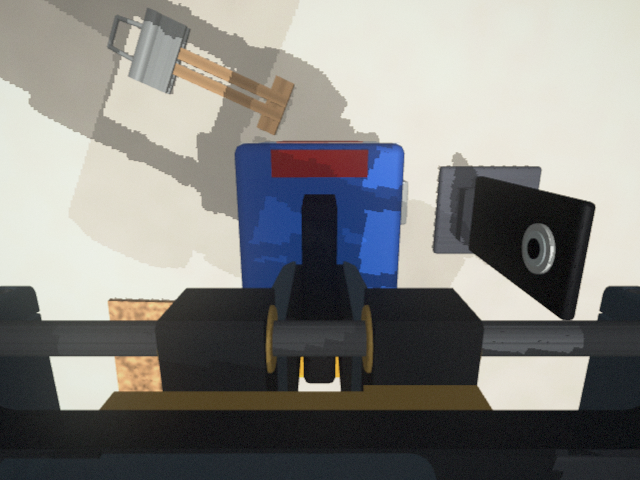

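The box hangs upright with the latch side facing the phone. The front edge of the foot looks square in the wrist image, and the lens is at (539,249). I'll cross-check the lens position and then carry on.

```bash
python3 - <<'E'
from h import *
p,im=cam("wrist"); print("lens chk",onplane(p,(539,249),.14), onplane(p,[(440,168),(434,252)],.006))
present(90,.17)
cv2.imwrite("pics/y.png",ctrl.read_camera("scene"))
present(180,.145); present(270,.17)
im=ctrl.read_camera("scene"); cv2.imwrite("pics/s4.png",cv2.resize(im[180:340,240:480],None,fx=3,fy=3,interpolation=cv2.INTER_CUBIC)); print(ctrl.current_t())
E
```

```text
lens chk [[ 0.70009554 -0.06734342  0.14      ]] [[ 0.66370553 -0.02970587  0.006     ]
 [ 0.67975119 -0.11436477  0.006     ]]
90 17.75 [ 0.53170793 -0.09689112  0.19601277] -116.86176234443383 15.636382763900363 [ 0.06  0.01 -0.02]
180 23.9833 [ 0.55626485 -0.092488    0.19598499] 154.29608126595255 15.469585963258305 [0.08 0.14 0.02]
270 27.5583 [ 0.53167195 -0.09689731  0.19599808] 63.139519669338874 15.541064834467768 [-0.06  0.18  0.04]
29.3083
```

View pics/s4.png

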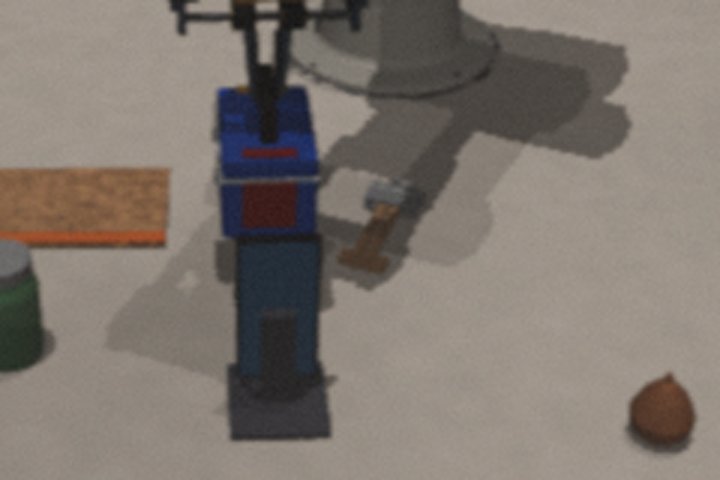

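```bash
python3 - <<'E'
from h import *
X,Y=.4360,-.3160
ctrl.goto([X,Y,.25],Rdown(8.45)); print(ctrl.current_q())
ctrl.move_l([X,Y,.125],vel=.1); ctrl.sleep(.3)
print(ctrl.move_l([X,Y,.103],vel=.02,contact_N=3),ctrl.current_tool_pos(),ctrl.current_contact_force())
ctrl.sleep(.3); ctrl.command_gripper(0.6); ctrl.sleep(.3)
ctrl.move_l([X,Y,.24],vel=.1)
ctrl.goto([X-.0,Y+.1,.36],Rdown(8.45)); 
p,im=cam("top"); cv2.imwrite("pics/end.png",im); p2,w=cam("wrist"); cv2.imwrite("pics/wend.png",w); np.save("pend.npy",p2["pose"])
print(ctrl.current_t())
E
```

```text
[-4.22596340e+01  1.82287518e+01  8.46462884e+01  7.51602861e-03
  7.71372123e+01 -5.06872346e+01]
True [ 0.43614268 -0.3158983   0.1068479 ] [2.24482498 1.01274551 4.23380916]
37.25
```

View pics/wend.png

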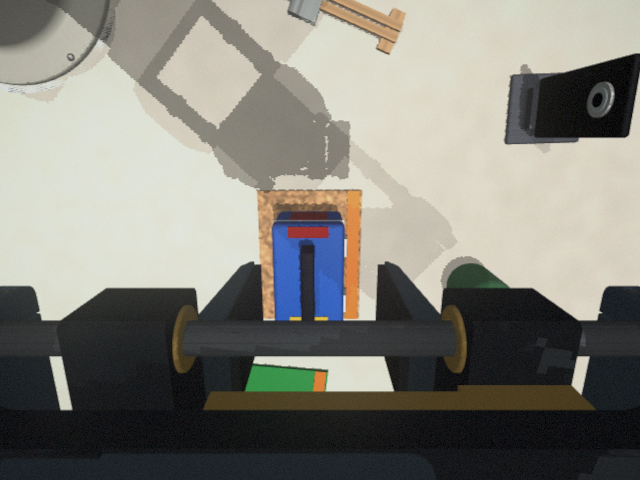

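The box stands upright on the mat with its latches toward the stripe. The handle is at (308,285) and the mat spans columns 258–361. Before handing in I'll check the centring in the top view.

```bash
python3 - <<'E'
from h import *
p=ctrl.camera_params("top"); im=cv2.imread("pics/end.png"); H,S,V=cv2.split(cv2.cvtColor(im,cv2.COLOR_BGR2HSV))
roi=np.zeros_like(H,bool); roi[255:330,330:420]=1
print("mat",rect(p,roi&(S>60)&(V>60),.006)[:3])
blue=roi&(H>100)&(H<130)&(S>120); print("box",rect(p,blue,.09)[:3])
w=dict(ctrl.camera_params("wrist"),pose=np.load("pend.npy")); im=cv2.imread("pics/wend.png"); H,S,V=cv2.split(cv2.cvtColor(im,cv2.COLOR_BGR2HSV))
r=np.zeros_like(H,bool); r[220:236,280:340]=1
print("red",rect(w,r&((H<8)|(H>172))&(S>120)&(V>60),.09)[:3])
E
```

```text
mat (array([ 0.50942401, -0.38860593]), [24.850399017333984, 31.058366775512695], np.float32(90.55286))Traceback (most recent call last):
  File "<stdin>", line 5, in <module>
  File "h.py", line 18, in rect
    c=max(cv2.findContours(mask.astype(np.uint8),cv2.RETR_EXTERNAL,cv2.CHAIN_APPROX_NONE)[0],key=cv2.contourArea)
ValueError: max() iterable argument is empty
```

```bash
python3 -c "
import cv2
im=cv2.imread('pics/end.png')[160:340,130:450]
cv2.imwrite('pics/endc.png',cv2.resize(im,None,fx=2.5,fy=2.5))"
```

```text
(no output)
```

View pics/endc.png

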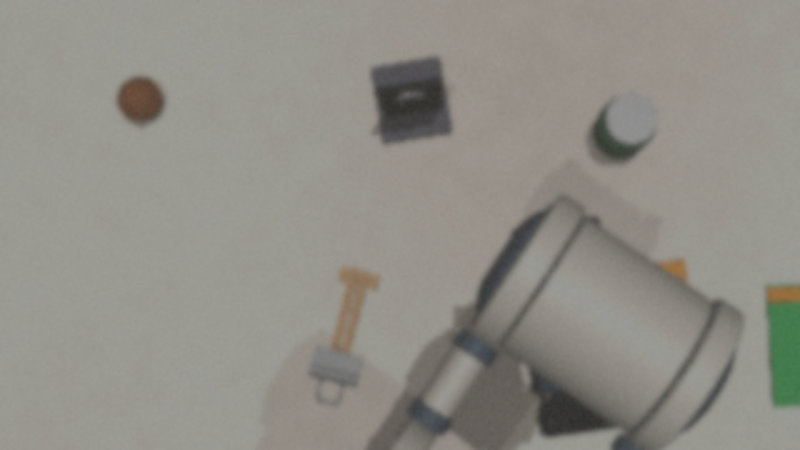

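The arm hides the mat in the top view, with the bystanders unmoved. I'll move aside and measure again.

```bash
python3 - <<'E'
from h import *
ctrl.goto([.40,.20,.36],Rdown(60))
p,im=cam("top"); cv2.imwrite("pics/end2.png",im); H,S,V=cv2.split(cv2.cvtColor(im,cv2.COLOR_BGR2HSV))
roi=np.zeros_like(H,bool); roi[255:330,330:420]=1
print("mat",rect(p,roi&(S>60)&(V>60),.006)[:3])
blue=roi&(H>100)&(H<130)&(S>120); print("box",rect(p,blue,.096)[:3])
for n,m in (("red",roi&((H<8)|(H>172))&(S>110)),("yel",roi&(H>15)&(H<32)&(S>130))):
    try: print(n,rect(p,m,.096)[:3])
    except ValueError: print(n,None)
print(ctrl.current_t())
E
```

```text
mat (array([ 0.43690512, -0.3142077 ]), [148.27468872070312, 200.42759704589844], np.float32(98.59824))
box (array([ 0.46035825, -0.30947964]), [33.292724609375, 130.1496124267578], np.float32(99.27007))
red (array([ 0.42794745, -0.25359705]), [10.059078216552734, 41.78158950805664], np.float32(9.533075))
yel (array([ 0.49451587, -0.29413068]), [11.498527526855469, 177.53823852539062], np.float32(98.50465))
38.8417
```

The red strip puts the box centre at about (0.437, -0.312), against the mat centre at (0.437, -0.314), and the yaw agrees within 1°. Handing in.

```bash
python3 -c "
from bench import ctrl
print(ctrl.sign_off())"
```

```text
the job is handed in; nothing more can be done
None
```

The job is handed in at about 39 s: the box was shown to the lens latch side, yellow end, back, then red end, each held still for over 1.5 s, and it now stands about 2 mm from the mat's centre and within 1° of square, latches toward the orange stripe, with the phone untouched and the jar, top and clamp unmoved in the last overhead picture I viewed.

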